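# Back the draw-bench winch off two teeth and lock it again

## Robot

A 6-joint arm with a two-finger parallel gripper is mounted at the origin on the work surface. World frame = base frame: x ahead of the robot, y to its left, z up, the work surface at z = 0. Lengths are in mm, angles in degrees, forces in N, time in s.
With the tool pointing down it reaches from about 350 to 850 mm from the base axis. Payload 8.1 kg.
Tool frame: the origin (TCP) lies between the finger pads, 19 mm behind the fingertips; this is the grasp point; z points along the fingers, y is the line along which they close (so a half turn about z gives the same grasp; the last joint's range is limited). The gripper opens to 85 mm and grips with 20 to 120 N. Pads are 22 mm wide; open, the fingers measure 114 mm over their backs; the gripper's body (76 mm by 85 mm) begins 54 mm behind the grasp point. The pads swing forward as they close: fully open they stand 13 mm farther back than shut.
Start: joints at [67.529, 7.471, 85.268, -0, 87.261, -4.893], TCP at [181.184, 571.995, 249.992] pointing down, gripper open.
Joint ranges: [-169.43, 169.43], [-51.17, 129.36], [1.28, 143.12], [-76.62, 256.62], [0, 156.53], [-152.29, 152.29]. Speed limits (degrees/s): [136.94, 136.94, 159.86, 180, 180, 180].

## Interface

Orientations are given as [roll, pitch, yaw] about the fixed x, y, z axes, in that order (R = Rz(yaw) Ry(pitch) Rx(roll)).
In Python, from bench import status, eyes, r gives the robot as it stands.
- The arm moves only by the shell command python3 -m handwheel 'ROWS' [FORCE]. ROWS is a JSON object whose one key "series" holds a list that holds one entry, the list of rows, each a list of 7 numbers: the shift along the tool's x, y, z in cm, then the turn, a rotation vector about the tool's x, y, z in rad, then the opening, from 0 (shut) to 1 (fully open). In form: {"series": [[[tx, ty, tz, rx, ry, rz, claw], ...]]}. A call has 1 to 12 rows; each row is the pose to reach, as a shift and turn from the pose commanded when the call began, along the tool's axes at that moment; what a row does not reach only later rows make up. A row lasts 1/8 s, in which the tool goes at most 62.5 mm and 10.7 degrees, less where a joint would pass 70% of its speed; a pose out of reach is approached as far as the arm can. A call with a gripper value outside its range is refused whole. The fingers move at their own pace and stop on an object; FORCE is the grip in N (left out, the last holds). Time passes only in rows, so rows that repeat a pose let the fingers close. It gives the time, the measured TCP pose, the force, the opening and the grip force at its end, in the units of the state.
- status.sense(): the state, without advancing time (a new reading comes with each control period).
- eyes.snapshot(name): name is "scene" or "top" or "wrist"; returns a dict with "img" (480x640x3 uint8, red, green, blue), "mtx" (3x3 intrinsics, pixels), "R" (3x3) and "t" (3): a world point X has camera coordinates R X + t. Camera axes: x right, y down, z forward; pixel columns grow to the right and rows downward; lengths in mm; the calibration is good to about 2 mm. A picture is of the moment at which its call begins. There is no depth.
- r.hand_in(): hands the job in; it is judged then, once.
The state is a dict: "time": time; "joint_pos": joint angles; "qd": joint speeds; "joint_efforts": joint torques, N m; "tool_pos": TCP position; "tcp_rot": TCP orientation; "ft_force": force on the tool from outside, world axes, zero at the start; "wrist_torque": the same for the moment, N m; "finger_gap": finger opening in mm; "grip_force": force on a finger pad.
Only numpy, scipy, OpenCV 4.12 (cv2) and the standard library are available. Lean on these libraries where they do the work, as an engineer would, in place of code of your own. Each camera call takes 0.05 s, during which the arm holds its last target. There are 200 camera calls.

## Task

The crank of the jeweller's draw-bench winch is wound two teeth too far: free its brass pawl by easing the red crank a little forward (its hooked tooth holds the pawl down until then), throw the pawl right back onto its stop, and only then turn the crank backward. Lock the wheel again exactly two teeth back from where it was: lay the pawl down into the wheel and turn the crank back until the hooked tooth bears hard on the pawl, then let go. Do not bump the lamp over the winch, and leave the other things on the bench where they are.

Things in the scene. Friction and masses are not known exactly. Their poses are not given: they have to be found in the camera images.
- winch: Hand winch fixed to the bench. Green bed plate 12 mm thick, x = -140 to +220 mm, y = -100 to +100 in its own frame: origin on the bench top below the wheel's middle, x along the bed away from the robot side, y left, z up. Green cheeks (70 long, 10 thick, 142 high) at y = -45 and +45; dark draw plate at x = 170 to 200, 92 high.
- axle (a point): Middle of the steel ratchet wheel, on its level axle (along the winch's y), 115 mm above the bench; axes as the winch's. The wheel has 8 teeth 45 degrees apart, is 129 mm across and 18 mm thick.
- pawl_pin (a point): The level pin (along the winch's y) on which the brass pawl swings, at (-85, 0, 200) mm in the winch's frame, on a green post 34 mm square that ends 213 mm above the bench; axes as the winch's.
- wheel (a joint): Angle of wheel and crank (rad), 0 = locked as found (starts 0 to 0.04), plus = forward: the top goes to the winch's +x. Turns stiffly (4 N at the handle), stays where left; ends at -2.6 and +0.7. Locks at 0, -0.785 and -1.571: there a tooth's hooked lip, 5 mm deep, overhangs the pawl's nose, which can neither rise nor let the wheel go back. 0.10 ahead of a lock the pawl is free.
- crank_grip (a point): Grip point of the red crank handle: a bar 20 mm thick, 85 mm long, along the winch's y from y = -70 to -155 mm (this point at -118), 85 mm from the axle; it can turn in the fingers. The crank is rigid on the wheel: at wheel angle 0 it leans 0.349 rad past upright toward +x, more with plus. Its dark arm lies at y = -60 to -70.
- pawl (a joint): Angle of the pawl (rad): 0 = nose fully down in the wheel, growing as the nose goes up and over toward the winch's -x; 2.1 = thrown back on its stop, where its weight keeps it (before about 1.8 it falls down). About 0.16 kg, free. Let down with the wheel 0.12 to 0.6 ahead of a lock it drops in as the wheel comes back; under 0.09 ahead it lands on the tooth (0.17) and does not lock.
- pawl_grip (a point): Grip point on the pawl's yellow cross bar: 16 mm thick, along the winch's y from the brass pawl (14 mm thick, at y = 0) to y = +88 mm; this point at y = +68, 50 mm from the pin, level with it on its +x side when the pawl is down. The brass nose reaches 85 mm from the pin.
- lamp: Black lamp on the winch bed (same frame and origin as the winch). Its shade overhangs the pawl: a tool pointing straight down on the pawl's yellow bar hits it, so lean the tool 30 to 40 degrees over to the winch's +y (left) side, fingers closing along the winch's x. Its 16 mm stem stands at x = 155 to 175, y = 65 mm and comes over to the shade at 420 mm height.
- lamp_shade (a point): Middle of the underside of the lamp's round black shade, 110 mm across, 65 mm high; at (-40, 0, 305) mm in the winch's frame.
- tin: bystander: round aluminium tin, 45 mm across, 30 mm high, on the winch bed near the lamp's foot; origin under its middle
- hammer: bystander: hammer lying left of the winch
- driver: bystander: screwdriver lying right of the winch
- pin: bystander: wooden bench pin, 130 x 70 x 20 mm, origin under its middle
- jar: bystander: glass jar of files, 72 mm across, files up to 190 mm high, origin under its middle
- bottle: bystander: white bottle, 52 mm across, 75 mm high, origin under its middle
- reel: bystander: blue reel with copper core, 70 mm across, 43 mm high, origin under its middle

How it is judged:
By the outcome, as a careful person would: the job done as asked, in the order asked, and still so for the second after the job is handed in, with the robot touching nothing.
It also fails if it takes over 72 s, if anything falls off the work surface, if the arm or the gripper's body presses on something with over 40 N, if the wrist force passes 120 N, or if a joint passes its speed limit or range.

## Working session

There is one attempt and no reset: what is moved stays moved. The work goes in short steps, Python scripts to look and compute and a shell command to move; the robot and the scene stay as the last step left them, time stands still between calls to the robot, and variables do not carry over. Pictures are saved under pics/ and viewed, at most 10 in all, crops included, and the job is handed in when it is done.

```bash
ls; mkdir -p pics; python3 - <<'E'
from bench import status, eyes, r
import cv2,numpy as np
print(status.sense())
for n in ("scene","top"):
    s=eyes.snapshot(n); cv2.imwrite(f"pics/{n}0.png",s["img"][:,:,::-1]); np.savez(f"pics/{n}0.npz",**s)
    print(n,s["mtx"].tolist(),(-s["R"].T@s["t"]).tolist())
E
```

```text
pics
{'time': 0.0, 'joint_pos': array([ 6.75290130e+01,  7.51597084e+00,  8.53280801e+01,  2.51939583e-04,
        8.72624973e+01, -4.89446823e+00]), 'qd': array([-0.02893819,  0.11778088, -0.01590668, -0.0138116 , -0.02141636,
       -0.00434282]), 'joint_efforts': array([ 1.41556582e-03, -5.69399965e+01, -5.00563002e+01,  1.88627214e-04,
        1.45471623e-02,  3.18913578e-05]), 'tool_pos': array([180.98245445, 571.51665118, 248.94690777]), 'tcp_rot': array([-1.79893862e+02, -9.34147702e-03,  1.62423460e+02]), 'ft_force': array([-0.17296316,  0.78376334, -0.30392821]), 'wrist_torque': array([-0.0087068 , -0.01746374,  0.00575562]), 'grip_force': 0.0, 'finger_gap': 85.4262940881878}
scene [[601.8610781448667, 0.0, 319.9984199816402], [0.0, 601.8610781448667, 238.78312030586142], [0.0, 0.0, 1.0]] [1098.965253073926, 708.2372762025074, 1316.655687548123]
top [[570.673423537516, 0.0, 308.98447666374665], [0.0, 570.673423537516, 234.09229742260732], [0.0, 0.0, 1.0]] [417.44295037855005, -69.91771138320784, 1600.2016381101716]
```

View pics/scene0.png

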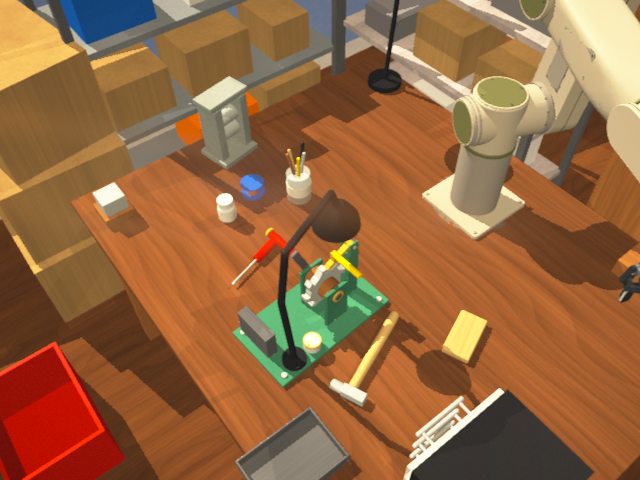

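View pics/top0.png

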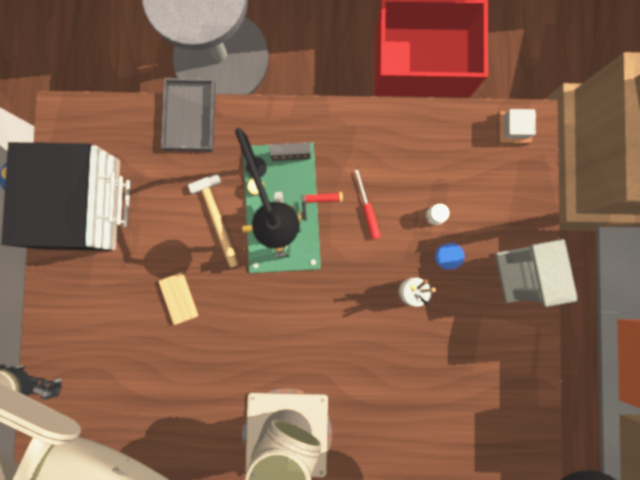

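The scene picture shows the winch at about (320,300) with its pale bar at (345,262). In the top picture the bed spans about (244,142) to (321,272), the yellow bar end is at (247,229) and the red handle at (323,197). I'll enlarge both.

```bash
python3 - <<'E'
import cv2,numpy as np
a=cv2.imread("pics/top0.png")[130:280,235:350]; b=cv2.imread("pics/scene0.png")[225:390,228:398]
a=cv2.resize(a,None,fx=4,fy=4,interpolation=cv2.INTER_CUBIC)
b=cv2.resize(b,None,fx=4.5,fy=3.6,interpolation=cv2.INTER_CUBIC)
cv2.imwrite("pics/topc.png",a);cv2.imwrite("pics/scenec.png",b);print(a.shape,b.shape)
E
```

```text
(600, 460, 3) (594, 765, 3)
```

View pics/topc.png

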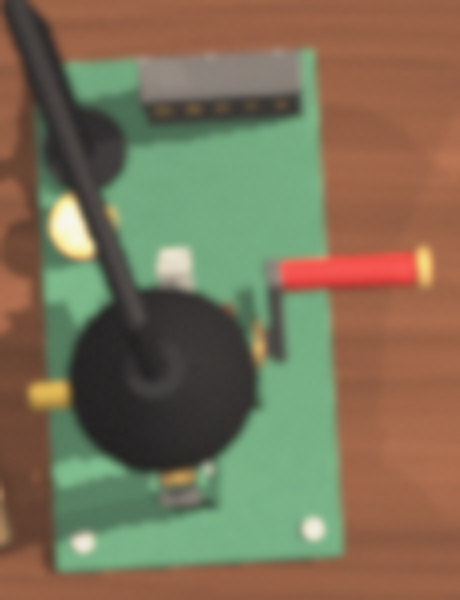

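View pics/scenec.png

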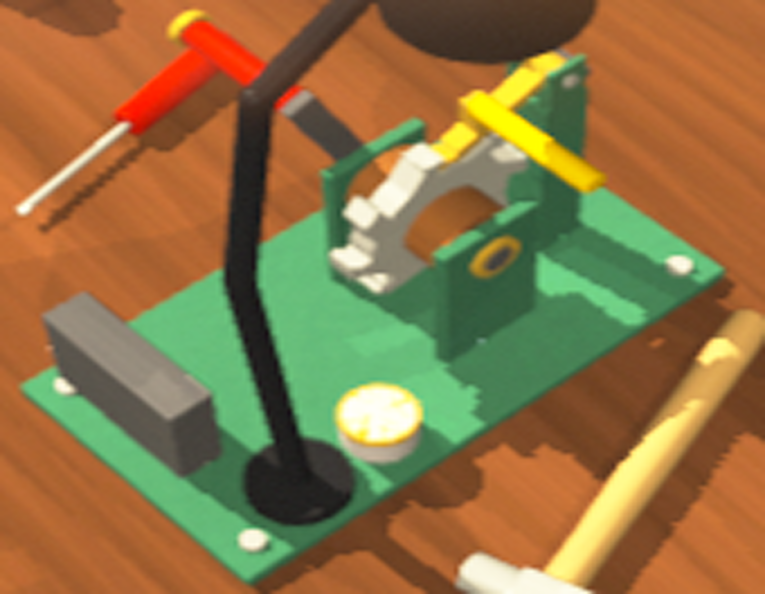

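The crops show three bed corners clearly in both views. The bar's free end is at top-crop (30,395) and scene-crop (595,183), and the handle end at (425,267) and (185,24). I'll triangulate these and fit the winch pose.

```bash
cat > h.py <<'E'
import numpy as np
from scipy.optimize import least_squares
from scipy.spatial.transform import Rotation as Ro
def load(n): return dict(np.load(f"pics/{n}.npz"))
def proj(c,X):
    p=np.asarray(X)@c["R"].T+c["t"]; p=p@c["mtx"].T; return p[...,:2]/p[...,2:]
def tri(cs,uv):
    return least_squares(lambda X:np.concatenate([proj(c,X)-u for c,u in zip(cs,uv)]),[500,0,100.]).x
def W(pose,P):  # winch frame -> world
    P=np.asarray(P,float); c,s=np.cos(pose[2]),np.sin(pose[2])
    return P@np.array([[c,-s,0],[s,c,0],[0,0,1]]).T+[pose[0],pose[1],0]
E
python3 - <<'E'
from h import *
T,S=load("top0"),load("scene0")
t=lambda u,v:np.array([235+u/4,130+v/4]); s=lambda u,v:np.array([228+u/4.5,225+v/3.6])
hx,hz=85*np.sin(.349),115+85*np.cos(.349)
F={"c1":([220,-100,12],t(317,50),s(22,388)),"c2":([220,100,12],t(37,63),s(250,582)),
"c3":([-140,100,12],t(57,570),s(724,271)),"bar":([-35,88,200],t(30,395),s(597,183)),
"hend":([hx,-155,hz],t(428,267),s(180,22)),"hbase":([hx,-70,hz],t(281,272),s(292,100))}
for k,(P,a,b) in F.items(): print(k,tri([T,S],[a,b]).round(1))
T4=([-140,-100,12],t(343,553))
def res(p):
    o=[np.concatenate([proj(T,W(p,P))-a,proj(S,W(p,P))-b]) for P,a,b in F.values()]
    return np.concatenate(o+[proj(T,W(p,T4[0]))-T4[1]])
q=least_squares(res,[500,0,0.],loss="soft_l1",x_scale=[1,1,.01]); print(q.x,np.degrees(q.x[2]))
print(res(q.x).round(1)); np.save("pose.npy",q.x)
for k,(P,a,b) in F.items(): print(k,W(q.x,P).round(1))
E
```

```text
c1 [809.9 -57.1   0.9]
c2 [795.4 142.4   5. ]
c3 [438.1 115.7   6.8]
bar [542.4 113.3 200.7]
hend [ 629.1 -132.2  194.6]
hbase [622.7 -39.9 196.1]
[5.85655798e+02 2.68281895e+01 8.24981338e-02] 4.726794884274416
[-1.3 -1.4 -1.9 -1.  -1.8 -0.2 -1.  -0.4 -0.1  0.2 -0.1 -1.3  0.5 -0.1
 -1.2 -0.  -2.5  0.3  2.6  1.3  0.1  1.2  0.4 -0.3  0.2 -0.1]
c1 [813.1 -54.7  12. ]
c2 [796.7 144.6  12. ]
c3 [437.9 115.   12. ]
bar [543.5 111.6 200. ]
hend [ 627.4 -125.2  194.9]
hbase [620.4 -40.5 194.9]
```

The pose fit is consistent: measured bar height 200.7 mm and handle height about 195 mm, with residuals around 1–2 px. First move: swing around in front of the lamp, on the robot's side, to the right of the winch.

```bash
cat >> h.py <<'E'
def tool(pose,P,lean=0,pitch=0):
    """world R,p: fingers close along winch x; lean = tool body over to +y; pitch = turn about winch y (deg)"""
    R0=np.column_stack([[0,1,0],[1,0,0],[0,0,-1]])
    R=Ro.from_euler("z",pose[2])*Ro.from_euler("y",pitch,degrees=True)*Ro.from_euler("x",-lean,degrees=True)*Ro.from_matrix(R0)
    return R,W(pose,P)
def rows(targets,start=None,pose=None):
    from bench import status
    pose=np.load("pose.npy") if pose is None else pose
    s=status.sense(); p0=np.array(s["tool_pos"]); R0=Ro.from_euler("xyz",s["tcp_rot"],degrees=True)
    if start is not None: R0,p0=start
    print("t",round(s["time"],2),"p",p0.round(1),"winch",(W([0,0,-pose[2]],p0-[pose[0],pose[1],0])).round(1))
    for tg in targets:
        R,p=tool(pose,*tg) 
        print(np.concatenate([R0.inv().apply(p-p0)/10,(R0.inv()*R).as_rotvec()]).round(3).tolist())
def crank(th,y=-118,r=85): a=.349+th; return [r*np.sin(a),y,115+r*np.cos(a)]
def bar(ph,y=68,r=50): return [-85+r*np.cos(ph),y,200+r*np.sin(ph)]
E
python3 - <<'E'
from h import *
rows([([-215,-30,300],),([-150,-180,300],),([29,-118,300],),([29,-118,195],)])
E
```

```text
t 0.1 p [181.  571.6 249.1] winch [-358.4  576.2  249.1]
[-36.273, -50.654, -5.017, -0.001, 0.001, 1.181]
[-47.979, -62.065, -5.0, -0.001, 0.001, 1.181]
[-62.187, -49.535, -5.021, -0.001, 0.001, 1.181]
[-62.188, -49.518, 5.479, -0.001, 0.001, 1.181]
```

```bash
python3 -m handwheel '{"series":[[[-18,-25,-5,0,0,0.6,1],[-36.3,-50.7,-5,0,0,1.18,1],[-36.3,-50.7,-5,0,0,1.18,1],[-36.3,-50.7,-5,0,0,1.18,1],[-36.3,-50.7,-5,0,0,1.18,1],[-36.3,-50.7,-5,0,0,1.18,1],[-36.3,-50.7,-5,0,0,1.18,1],[-36.3,-50.7,-5,0,0,1.18,1],[-36.3,-50.7,-5,0,0,1.18,1],[-36.3,-50.7,-5,0,0,1.18,1],[-48,-62,-5,0,0,1.18,0.6],[-48,-62,-5,0,0,1.18,0.6]]]}' 60
python3 - <<'E'
from h import *
rows([([-150,-180,300],),([29,-120,300],),([29,-120,195],)])
E
```

```text
time: 1.6
tool_pos: [433.7, -132.5, 300.0]
tcp_rot: [180.0, 0.0, 94.8]
ft_force: [-0.1, 1.0, 0.9]
finger_gap: 51.8
grip_force: 0.0
t 1.6 p [ 433.7 -132.5  300. ] winch [-164.6 -146.2  300. ]
[-3.377, 1.454, 0.001, 0.001, 0.0, 0.001]
[2.612, 19.357, 0.013, 0.001, 0.0, 0.001]
[2.612, 19.35, 10.513, 0.001, 0.0, 0.001]
```

```bash
python3 -m handwheel '{"series":[[[0,10,0,0,0,0,0.6],[2.6,19.4,0,0,0,0,0.6],[2.6,19.4,0,0,0,0,0.6],[2.6,19.4,0,0,0,0,0.6],[2.6,19.4,0,0,0,0,0.6]]]}'
python3 - <<'E'
from h import *
from bench import eyes
import cv2
rows([([29,-120,195],)])
s=eyes.snapshot("wrist"); cv2.imwrite("pics/w1.png",s["img"][:,:,::-1]); np.savez("pics/w1.npz",**s)
p=np.load("pose.npy"); print(proj(s,W(p,[[29,-70,195],[29,-155,195],[29,-118,195],[-35,88,200],[-140,-100,12]])).round(0).tolist(), -s["R"].T@s["t"])
E
```

```text
time: 2.22
tool_pos: [624.2, -87.8, 298.9]
tcp_rot: [-179.9, -0.0, 94.9]
ft_force: [-0.4, -0.7, 0.4]
finger_gap: 51.1
grip_force: 0.0
t 2.23 p [624.2 -87.8 298.9] winch [  29.  -117.4  298.9]
[-0.265, 0.021, 10.387, -0.002, -0.0, 0.002]
[[320.0, 174.0], [320.0, 303.0], [320.0, 250.0], [181.0, -173.0], [163.0, 179.0]] [617.54589367 -10.73996509 422.21134261]
```

View pics/w1.png

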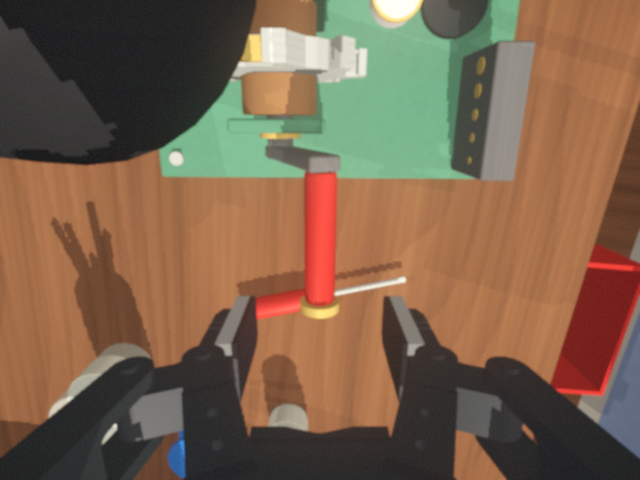

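The wrist view shows the red handle from (320,172) to (320,305), matching the projection within a pixel or two, and it is centred between the fingers. I'll descend and grip.

```bash
python3 -m handwheel '{"series":[[[-0.2,0,5,0,0,0,0.6],[-0.2,0,10.4,0,0,0,0.6],[-0.2,0,10.4,0,0,0,0.6],[-0.2,0,10.4,0,0,0,0],[-0.2,0,10.4,0,0,0,0],[-0.2,0,10.4,0,0,0,0],[-0.2,0,10.4,0,0,0,0]]]}' 40
python3 - <<'E'
from h import *
rows([(crank(0,-120),),(crank(.1,-120),),(crank(.2,-120),)])
E
```

```text
time: 3.15
tool_pos: [626.3, -90.7, 200.0]
tcp_rot: [179.7, 0.1, 94.8]
ft_force: [-1.2, -0.3, 7.7]
finger_gap: 18.7
grip_force: 39.1
t 3.15 p [626.3 -90.7 200. ] winch [  30.8 -120.5  200. ]
[0.049, -0.177, 0.513, 0.005, 0.002, 0.001]
[0.049, 0.604, 0.847, 0.005, 0.002, 0.001]
[0.049, 1.348, 1.258, 0.005, 0.002, 0.001]
```

```bash
python3 -m handwheel '{"series":[[[0,0.5,0.2,0,0,0,0],[0,1.0,0.45,0,0,0,0],[0,1.6,0.75,0,0,0,0],[0,1.6,0.75,0,0,0,0],[0,1.6,0.75,0,0,0,0]]]}'
python3 - <<'E'
from h import *
rows([(crank(.2,-120),),(crank(.2,-120)[:2]+[310],)])
E
```

```text
time: 3.78
tool_pos: [641.6, -89.4, 191.6]
tcp_rot: [179.8, 0.1, 94.8]
ft_force: [-1.9, -1.2, 4.9]
finger_gap: 18.5
grip_force: 39.2
t 3.77 p [641.6 -89.4 191.6] winch [  46.2 -120.5  191.6]
[0.05, -0.187, 0.411, 0.003, 0.002, 0.001]
[0.026, -0.147, -11.838, 0.003, 0.002, 0.001]
```

```bash
python3 -m handwheel '{"series":[[[0,0,0,0,0,0,0.6],[0,0,0,0,0,0,0.6],[0,0,-6,0,0,0,0.6],[0,0,-11,0,0,0,0.6],[-3,-6,-11,0,0,0,0.6],[-3,-12,-11,0,0,0,0.6],[-3,-18,-11,0,0,0,0.6],[0,-25,-11,0,0,0,0.6],[5,-27,-11,0,0,0,0.6],[11,-27,-11,0,0,0,0.6],[17,-27,-11,0,0,0,0.6],[23,-27,-11,0,0,0,0.6]]]}'
python3 - <<'E'
from h import *
rows([([-200,190,300],),([-100,220,330],38),([-33,150,305],38),(bar(0,72),38)])
E
```

```text
time: 5.28
tool_pos: [351.7, 119.7, 299.2]
tcp_rot: [179.9, -0.0, 94.8]
ft_force: [0.9, -0.2, 1.0]
finger_gap: 51.4
grip_force: 0.0
t 5.28 p [351.7 119.7 299.2] winch [-225.5  111.8  299.2]
[7.819, 2.556, -0.075, 0.002, -0.0, 0.001]
[10.81, 12.566, -3.05, 0.003, -0.664, 0.0]
[3.803, 19.253, -0.537, 0.003, -0.664, 0.0]
[-4.0, 19.02, 9.96, 0.003, -0.664, 0.0]
```

```bash
python3 -m handwheel '{"series":[[[8,3,-1,0,-0.17,0,0.6],[10.8,6,-2,0,-0.34,0,0.6],[10.8,12.5,-3,0,-0.5,0,0.6],[8,19,-3,0,-0.664,0,0.6],[3.8,19.2,-0.5,0,-0.664,0,0.6],[2.2,19,2,0,-0.664,0,0.6],[2.2,19,2,0,-0.664,0,0.6],[2.2,19,2,0,-0.664,0,0.6]]]}'
python3 - <<'E'
from h import *
from bench import eyes
import cv2
rows([(bar(0,72),38)])
s=eyes.snapshot("wrist"); cv2.imwrite("pics/w2.png",s["img"][:,:,::-1]); np.savez("pics/w2.npz",**s)
p=np.load("pose.npy"); print(proj(s,W(p,[[-35,88,200],[-35,7,200],[-35,72,200]])).round(0).tolist())
E
```

```text
time: 6.28
tool_pos: [539.7, 156.4, 280.1]
tcp_rot: [179.9, 38.0, 94.7]
ft_force: [-1.0, -0.5, 1.0]
finger_gap: 51.2
grip_force: 0.0
t 6.28 p [539.7 156.4 280.1] winch [-35.1 132.9 280.1]
[0.125, -0.015, 10.061, 0.002, -0.0, 0.0]
[[319.0, 234.0], [319.0, 295.0], [319.0, 249.0]]
```

View pics/w2.png

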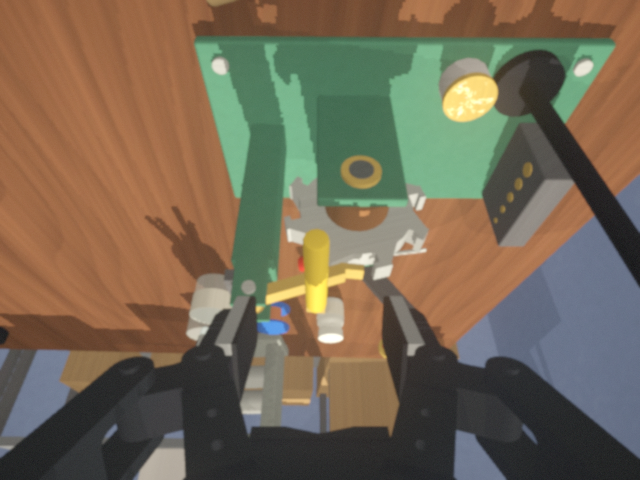

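The bar is round, running from (317,235) to (316,310), centred between the fingers and within a few pixels of the projection. I'll go in and grip.

```bash
python3 -m handwheel '{"series":[[[0,0,5,0,0,0,0.6],[0,0,9.9,0,0,0,0.6],[0,0,9.9,0,0,0,0.6],[0,0,9.9,0,0,0,0],[0,0,9.9,0,0,0,0],[0,0,9.9,0,0,0,0],[0,0,9.9,0,0,0,0]]]}' 30
python3 - <<'E'
from h import *
p=np.load("pose.npy")
rows([(bar(f,72),38) for f in (0,.3,.6,.9,1.2,1.5,1.8,2.0,2.1)],start=tool(p,bar(0,72),38))
rows([(bar(0,72),38)])
E
```

```text
time: 7.2
tool_pos: [543.2, 96.3, 202.7]
tcp_rot: [-179.9, 38.0, 94.8]
ft_force: [-16.5, 3.7, 9.5]
finger_gap: 15.0
grip_force: 29.7
t 7.2 p [544.8  95.7 200. ] winch [-35.  72. 200.]
[0.0, 0.0, 0.0, 0.0, 0.0, 0.0]
[-0.91, -0.223, -1.164, 0.0, 0.0, 0.0]
[-1.738, -0.873, -2.225, 0.0, 0.0, 0.0]
[-2.411, -1.892, -3.086, 0.0, 0.0, 0.0]
[-2.869, -3.188, -3.672, 0.0, 0.0, 0.0]
[-3.071, -4.646, -3.93, 0.0, 0.0, 0.0]
[-2.998, -6.136, -3.837, 0.0, 0.0, 0.0]
[-2.799, -7.081, -3.583, 0.0, 0.0, 0.0]
[-2.657, -7.524, -3.401, 0.0, 0.0, 0.0]
t 7.2 p [543.2  96.3 202.7] winch [-36.6  72.7 202.7]
[0.113, 0.157, 0.26, -0.001, 0.001, 0.001]
```

```bash
python3 -m handwheel '{"series":[[[-0.45,-0.2,-0.6,0,0,0,0],[-0.9,-0.38,-1.15,0,0,0,0],[-1.35,-0.65,-1.7,0,0,0,0],[-1.75,-1.0,-2.2,0,0,0,0],[-2.4,-2.05,-3.1,0,0,0,0],[-2.85,-3.35,-3.65,0,0,0,0],[-3.05,-4.8,-3.9,0,0,0,0],[-3.0,-6.25,-3.85,0,0,0,0],[-2.8,-7.2,-3.6,0,0,0,0],[-2.75,-7.4,-3.5,0,0,0,0],[-2.75,-7.4,-3.5,0,0,0,0],[-2.75,-7.4,-3.5,0,0,0,0]]]}'
python3 - <<'E'
from h import *
rows([(bar(2.05,72),38),(bar(2.1,72),38)])
E
```

```text
time: 8.7
tool_pos: [473.2, 90.2, 249.0]
tcp_rot: [179.4, 37.9, 94.6]
ft_force: [-1.4, 8.5, 9.7]
finger_gap: 14.6
grip_force: 32.8
t 8.7 p [473.2  90.2 249. ] winch [-106.8   72.5  249. ]
[0.249, -0.128, 0.393, 0.008, -0.001, -0.002]
[0.322, -0.348, 0.487, 0.008, -0.001, -0.002]
```

```bash
python3 -m handwheel '{"series":[[[0.1,-0.3,0.15,0,0,0,0],[0.1,-0.3,0.15,0,0,0,0],[0.1,-0.3,0.15,0,0,0,0.5],[0.1,-0.3,0.15,0,0,0,0.5],[0.1,-0.3,0.15,0,0,0,0.5],[0.1,-0.3,-4,0,0,0,0.5],[0.1,-0.3,-9,0,0,0,0.5],[0.1,-0.3,-9,0,0,0,0.5]]]}'
python3 - <<'E'
from h import *
from bench import eyes
import cv2
rows([(bar(2.1,72),38),([-200,190,300],),([-220,-150,300],)])
p=np.load("pose.npy")
s=eyes.snapshot("scene"); w=eyes.snapshot("wrist"); a=cv2.resize(s["img"][225:325,290:400],(440,400)); b=cv2.resize(w["img"],(0,0),fx=.56,fy=.56)
im=np.zeros((400,800,3),np.uint8); im[:,:440]=a; im[:358,440:798]=b[:, :358]
cv2.imwrite("pics/c3.png",im[:,:,::-1])
print(((proj(s,W(p,[bar(f,88) for f in (0,1.8,2.1)]))-[290,225])*4).round().tolist(),(proj(w,W(p,[bar(f,88) for f in (0,1.8,2.1)]))*.56+[440,0]).round().tolist())
E
```

```text
time: 9.7
tool_pos: [464.5, 146.4, 318.5]
tcp_rot: [179.6, 37.9, 94.7]
ft_force: [-0.7, 0.1, -0.2]
finger_gap: 42.7
grip_force: 0.0
t 9.7 p [464.5 146.4 318.5] winch [-110.9  129.2  318.5]
[0.121, 0.004, 9.46, 0.006, -0.002, -0.001]
[5.933, -8.905, -2.328, 0.006, 0.661, 0.001]
[-20.898, -11.009, 18.546, 0.006, 0.661, 0.001]Traceback (most recent call last):
  File "<stdin>", line 7, in <module>
ValueError: could not broadcast input array from shape (269,358,3) into shape (358,358,3)
```

```bash
python3 - <<'E'
from h import *
from bench import eyes
import cv2
p=np.load("pose.npy")
w=eyes.snapshot("wrist")
cv2.imwrite("pics/c3.png",w["img"][:,:,::-1])
print(proj(w,W(p,[bar(f,88) for f in (0,1.8,2.1)])).round().tolist())
E
```

```text
[[442.0, 183.0], [348.0, 248.0], [323.0, 240.0]]
```

View pics/c3.png

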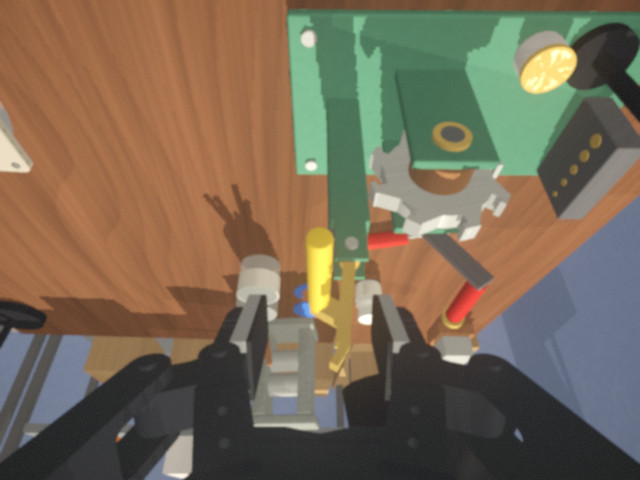

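The bar end at (319,240) matches the 2.1 rad projection (323,240), so the pawl lies on its stop. Now back round to the crank.

```bash
python3 -m handwheel '{"series":[[[3,-1,-4,0,0.17,0,0.6],[5.9,-6,-2.3,0,0.34,0,0.6],[5.9,-10,-2.3,0,0.5,0,0.6],[5.9,-10,-2.3,0,0.66,0,0.6],[-20.9,-11,18.5,0,0.66,0,0.6],[-20.9,-11,18.5,0,0.66,0,0.6],[-20.9,-11,18.5,0,0.66,0,0.6],[-20.9,-11,18.5,0,0.66,0,0.6],[-20.9,-11,18.5,0,0.66,0,0.6],[-20.9,-11,18.5,0,0.66,0,0.6],[-20.9,-11,18.5,0,0.66,0,0.6],[-20.9,-11,18.5,0,0.66,0,0.6]]]}'
python3 - <<'E'
from h import *
c=crank(.22,-120); 
rows([(c[:2]+[300],),(c,)])
E
```

```text
time: 11.35
tool_pos: [376.5, -142.0, 297.3]
tcp_rot: [-179.9, 0.2, 94.8]
ft_force: [-0.5, 0.2, 0.4]
finger_gap: 51.3
grip_force: 0.0
t 11.35 p [ 376.5 -142.   297.3] winch [-222.4 -151.1  297.3]
[3.091, 26.82, -0.319, -0.002, 0.003, 0.001]
[3.122, 26.837, 11.02, -0.002, 0.003, 0.001]
```

```bash
python3 -m handwheel '{"series":[[[1,9,0,0,0,0,0.6],[2,18,0,0,0,0,0.6],[3.1,26.8,0,0,0,0,0.6],[3.1,26.8,0,0,0,0,0.6],[3.1,26.8,0,0,0,0,0.6],[3.1,26.8,5,0,0,0,0.6],[3.1,26.8,10.9,0,0,0,0.6],[3.1,26.8,10.9,0,0,0,0.6],[3.1,26.8,10.9,0,0,0,0],[3.1,26.8,10.9,0,0,0,0],[3.1,26.8,10.9,0,0,0,0],[3.1,26.8,10.9,0,0,0,0]]]}' 40
python3 - <<'E'
from h import *
p=np.load("pose.npy")
rows([(crank(f,-120),) for f in (.22,.05,-.1,-.25,-.4,-.55,-.7,-.85,-1.0,-1.15,-1.25)],start=tool(p,crank(.22,-120)))
rows([(crank(.22,-120),)])
E
```

```text
time: 12.85
tool_pos: [643.3, -89.4, 192.8]
tcp_rot: [179.7, 0.3, 94.8]
ft_force: [-1.0, 3.0, 7.0]
finger_gap: 18.2
grip_force: 39.4
t 12.85 p [641.2 -89.  186.6] winch [  45.8 -120.   186.6]
[0.0, 0.0, 0.0, 0.0, 0.0, 0.0]
[0.0, -1.277, -0.672, 0.0, 0.0, 0.0]
[-0.0, -2.485, -1.077, 0.0, 0.0, 0.0]
[0.0, -3.74, -1.298, 0.0, 0.0, 0.0]
[0.0, -5.013, -1.328, 0.0, 0.0, 0.0]
[0.0, -6.277, -1.168, 0.0, 0.0, 0.0]
[0.0, -7.502, -0.821, 0.0, 0.0, 0.0]
[0.0, -8.662, -0.295, 0.0, 0.0, 0.0]
[0.0, -9.731, 0.399, 0.0, 0.0, 0.0]
[0.0, -10.683, 1.245, 0.0, 0.0, 0.0]
[0.0, -11.243, 1.884, 0.0, 0.0, 0.0]
t 12.85 p [643.3 -89.4 192.8] winch [  47.9 -120.6  192.8]
[0.066, -0.213, 0.618, 0.005, 0.005, 0.002]
```

```bash
python3 -m handwheel '{"series":[[[0,-0.6,-0.35,0,0,0,0],[0,-1.28,-0.67,0,0,0,0],[0,-2.48,-1.08,0,0,0,0],[0,-3.74,-1.3,0,0,0,0],[0,-5.0,-1.33,0,0,0,0],[0,-6.28,-1.17,0,0,0,0],[0,-7.5,-0.82,0,0,0,0],[0,-8.66,-0.3,0,0,0,0],[0,-9.73,0.4,0,0,0,0],[0,-10.68,1.25,0,0,0,0],[0,-11.24,1.88,0,0,0,0],[0,-11.24,1.88,0,0,0,0]]]}'
python3 - <<'E'
from h import *
c=crank(-1.25,-120)
rows([(c,),(c[:2]+[300],)])
E
```

```text
time: 14.35
tool_pos: [529.9, -98.5, 173.8]
tcp_rot: [179.9, 0.2, 94.8]
ft_force: [-11.6, 6.4, 14.7]
finger_gap: 18.3
grip_force: 51.7
t 14.35 p [529.9 -98.5 173.8] winch [ -65.9 -120.3  173.8]
[0.037, -0.079, 0.604, 0.003, 0.004, 0.001]
[-0.015, -0.045, -12.619, 0.003, 0.004, 0.001]
```

```bash
python3 -m handwheel '{"series":[[[0,0,0,0,0,0,0.6],[0,0,0,0,0,0,0.6],[-1,0,-6,0,0,0,0.6],[-2,0,-12.5,0,0,0,0.6],[-2,-6,-12.5,0,0,0,0.6],[-2,-12,-12.5,0,0,0,0.6],[0,-16,-12.5,0,0,0,0.6],[6,-16,-12.5,0,0,0,0.6],[12,-16,-12.5,0,0,0,0.6],[18,-16,-12.5,0,0,0,0.6],[24,-16,-12.5,0,0,0,0.6],[30,-16,-12.5,0,0,0,0.6]]]}'
python3 - <<'E'
from h import *
b=bar(2.1,72)
rows([([-112,190,320],38),([b[0]-1,b[1]+61.6*1.1,b[2]+78.8*1.1],38),([b[0]-1,b[1],b[2]],38)])
E
```

```text
time: 15.85
tool_pos: [344.7, 189.0, 294.9]
tcp_rot: [179.9, 0.2, 94.8]
ft_force: [1.9, -0.5, 0.3]
finger_gap: 51.4
grip_force: 0.0
t 15.85 p [344.7 189.  294.9] winch [-226.7  181.4  294.9]
[0.834, 11.48, -2.492, 0.002, -0.66, 0.0]
[-4.194, 11.552, -3.458, 0.002, -0.66, 0.0]
[-10.938, 11.525, 5.235, 0.002, -0.66, 0.0]
```

```bash
python3 -m handwheel '{"series":[[[0.8,4,-2,0,-0.17,0,0.5],[0.8,8,-2.5,0,-0.34,0,0.5],[0.8,11.5,-2.5,0,-0.5,0,0.5],[0.8,11.5,-2.5,0,-0.66,0,0.5],[-4.2,11.5,-3.4,0,-0.66,0,0.5],[-4.2,11.5,-3.4,0,-0.66,0,0.5],[-7,11.5,0.2,0,-0.66,0,0.5],[-10.9,11.5,5.2,0,-0.66,0,0.5],[-10.9,11.5,5.2,0,-0.66,0,0.5]]]}'
python3 - <<'E'
from h import *
p=np.load("pose.npy")
rows([(bar(2.1,72),38)])
rows([(bar(f,72),38) for f in (2.1,1.9,1.65,1.4,1.15,.9,.65,.4,.2,.1,0)],start=tool(p,bar(2.1,72),38))
E
```

```text
time: 16.98
tool_pos: [466.0, 85.1, 238.3]
tcp_rot: [-179.5, 38.2, 95.0]
ft_force: [-0.7, 0.0, -0.1]
finger_gap: 42.7
grip_force: 0.0
t 16.98 p [466.   85.1 238.3] winch [-114.4   67.9  238.3]
[0.021, 0.413, -0.635, -0.007, 0.003, 0.004]
t 16.98 p [469.9  89.5 243.2] winch [-110.2   72.   243.2]
[0.0, 0.0, 0.0, 0.0, 0.0, 0.0]
[-0.256, 0.908, -0.327, 0.0, 0.0, 0.0]
[-0.411, 2.129, -0.527, 0.0, 0.0, 0.0]
[-0.376, 3.374, -0.482, 0.0, 0.0, 0.0]
[-0.153, 4.567, -0.195, 0.0, 0.0, 0.0]
[0.246, 5.632, 0.315, 0.0, 0.0, 0.0]
[0.794, 6.505, 1.017, 0.0, 0.0, 0.0]
[1.458, 7.13, 1.867, 0.0, 0.0, 0.0]
[2.046, 7.425, 2.618, 0.0, 0.0, 0.0]
[2.35, 7.499, 3.008, 0.0, 0.0, 0.0]
[2.657, 7.524, 3.401, 0.0, 0.0, 0.0]
```

```bash
python3 -m handwheel '{"series":[[[0,0,0,0,0,0,0.5],[0,0,0,0,0,0,0],[0,0,0,0,0,0,0],[0,0,0,0,0,0,0],[0,0,0,0,0,0,0]]]}' 30
python3 - <<'E'
from h import *
rows([(bar(2.1,72),38)])
E
```

```text
time: 17.6
tool_pos: [469.5, 89.1, 244.5]
tcp_rot: [179.8, 38.0, 94.7]
ft_force: [-2.0, 3.9, 6.6]
finger_gap: 14.9
grip_force: 29.5
t 17.6 p [469.5  89.1 244.5] winch [-110.6   71.6  244.5]
[0.11, 0.04, 0.084, 0.004, -0.001, -0.0]
```

```bash
python3 -m handwheel '{"series":[[[-0.12,0.45,-0.18,0,0,0,0],[-0.26,0.9,-0.33,0,0,0,0],[-0.41,2.13,-0.53,0,0,0,0],[-0.38,3.37,-0.48,0,0,0,0],[-0.15,4.57,-0.2,0,0,0,0],[0.25,5.63,0.32,0,0,0,0],[0.79,6.5,1.02,0,0,0,0],[1.2,6.85,1.5,0,0,0,0],[1.46,7.1,1.87,0,0,0,0],[1.75,7.28,2.25,0,0,0,0],[1.75,7.28,2.25,0,0,0,0],[1.75,7.28,2.25,0,0,0,0]]]}'
python3 - <<'E'
from h import *
rows([(bar(f,72),38) for f in (.3,.2,.1,0)])
E
```

```text
time: 19.1
tool_pos: [540.9, 94.2, 213.4]
tcp_rot: [-179.9, 38.0, 94.9]
ft_force: [-1.4, 4.4, -3.1]
finger_gap: 15.0
grip_force: 32.3
t 19.1 p [540.9  94.2 213.4] winch [-39.1  70.8 213.4]
[0.007, 0.183, -0.186, 0.0, 0.0, 0.002]
[0.305, 0.307, 0.196, 0.0, 0.0, 0.002]
[0.609, 0.382, 0.585, 0.0, 0.0, 0.002]
[0.916, 0.407, 0.979, 0.0, 0.0, 0.002]
```

```bash
python3 -m handwheel '{"series":[[[0.15,0.07,0.19,0,0,0,0],[0.3,0.12,0.38,0,0,0,0],[0.45,0.16,0.57,0,0,0,0],[0.45,0.16,0.57,0,0,0,0]]]}'
python3 - <<'E'
from h import *
rows([(bar(f,72),38) for f in (.1,0)])
E
```

```text
time: 19.6
tool_pos: [542.6, 94.3, 207.3]
tcp_rot: [-180.0, 38.0, 94.8]
ft_force: [-4.7, 5.6, 2.4]
finger_gap: 15.0
grip_force: 32.1
t 19.6 p [542.6  94.3 207.3] winch [-37.4  70.8 207.3]
[0.237, 0.215, 0.103, 0.001, 0.001, 0.001]
[0.545, 0.24, 0.497, 0.001, 0.001, 0.001]
```

```bash
python3 -m handwheel '{"series":[[[0,0,0,0,0,0,0.5],[0,0,0,0,0,0,0.5],[0,0,0,0,0,0,0.5],[0,0,-4,0,0,0,0.5],[0,0,-9,0,0,0,0.5],[0,0,-9,0,0,0,0.5],[0,0,-9,0,0,0,0.5]]]}'
python3 - <<'E'
from h import *
from bench import eyes
import cv2
p=np.load("pose.npy")
rows([([-200,190,310],),([-225,-150,300],)])
w=eyes.snapshot("wrist")
cv2.imwrite("pics/c4.png",w["img"][:,:,::-1])
print(proj(w,W(p,[bar(f,88) for f in (0,.1,.2,.4)]+[crank(-1.25,-70),crank(-1.25,-155)])).round().tolist())
E
```

```text
time: 20.48
tool_pos: [538.2, 149.3, 277.5]
tcp_rot: [-180.0, 38.0, 94.8]
ft_force: [-0.8, -0.1, -1.0]
finger_gap: 42.8
grip_force: 0.0
t 20.48 p [538.2 149.3 277.5] winch [-37.2 125.9 277.5]
[3.064, -16.27, -6.53, 0.001, 0.664, 0.002]
[-23.091, -18.832, 15.21, 0.001, 0.664, 0.002]
[[323.0, 230.0], [323.0, 237.0], [322.0, 245.0], [316.0, 259.0], [288.0, 300.0], [293.0, 332.0]]
```

View pics/c4.png

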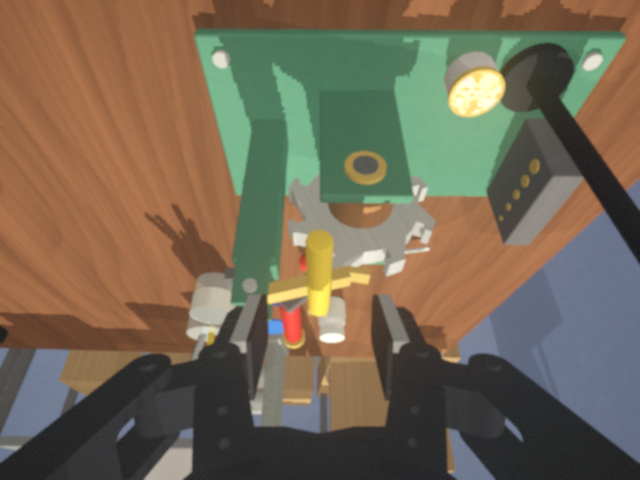

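The pawl lies down on the wheel, with its bar end at (320,238), about 0.06–0.1 rad. The red handle is behind it at (291,325). Back round to the crank.

```bash
python3 -m handwheel '{"series":[[[3,-4,-5,0,0.17,0,0.6],[3,-10,-6.5,0,0.34,0,0.6],[3,-15,-6.5,0,0.5,0,0.6],[3,-18.8,-6.5,0,0.66,0,0.6],[-23,-18.8,15.2,0,0.66,0,0.6],[-23,-18.8,15.2,0,0.66,0,0.6],[-23,-18.8,15.2,0,0.66,0,0.6],[-23,-18.8,15.2,0,0.66,0,0.6],[-23,-18.8,15.2,0,0.66,0,0.6],[-23,-18.8,15.2,0,0.66,0,0.6],[-23,-18.8,15.2,0,0.66,0,0.6]]]}'
python3 - <<'E'
from h import *
c=crank(-1.24,-120); 
rows([(c[:2]+[290],),(c,)])
E
```

```text
time: 21.9
tool_pos: [372.7, -142.0, 298.1]
tcp_rot: [-179.8, 0.2, 94.5]
ft_force: [-0.1, -0.3, 0.2]
finger_gap: 51.7
grip_force: 0.0
t 21.9 p [ 372.7 -142.   298.1] winch [-226.1 -150.7  298.1]
[3.13, 15.992, 0.757, -0.003, 0.003, -0.003]
[3.163, 16.028, 12.914, -0.003, 0.003, -0.003]
```

```bash
python3 -m handwheel '{"series":[[[1,6,0,0,0,0,0.6],[2,12,0,0,0,0,0.6],[3.1,16,0,0,0,0,0.6],[3.1,16,0,0,0,0,0.6],[3.1,16,6,0,0,0,0.6],[3.1,16,12.8,0,0,0,0.6],[3.1,16,12.8,0,0,0,0.6],[3.1,16,12.8,0,0,0,0],[3.1,16,12.8,0,0,0,0],[3.1,16,12.8,0,0,0,0],[3.1,16,12.8,0,0,0,0]]]}' 60
python3 - <<'E'
from h import *
p=np.load("pose.npy")
rows([(crank(f,-120),) for f in (-1.24,-1.3,-1.4,-1.5,-1.571,-1.6,-1.65)],start=tool(p,crank(-1.24,-120)))
rows([(crank(-1.24,-120),)])
E
```

```text
time: 23.28
tool_pos: [530.1, -97.1, 175.5]
tcp_rot: [-179.9, 0.3, 94.8]
ft_force: [-16.6, 0.8, 11.4]
finger_gap: 18.1
grip_force: 58.6
t 23.27 p [529.7 -98.2 168.4] winch [ -66.1 -120.   168.4]
[0.0, 0.0, 0.0, 0.0, 0.0, 0.0]
[0.0, -0.309, 0.406, 0.0, 0.0, 0.0]
[0.0, -0.767, 1.121, 0.0, 0.0, 0.0]
[0.0, -1.152, 1.879, 0.0, 0.0, 0.0]
[0.0, -1.378, 2.438, 0.0, 0.0, 0.0]
[0.0, -1.459, 2.671, 0.0, 0.0, 0.0]
[0.0, -1.582, 3.078, 0.0, 0.0, 0.0]
t 23.27 p [530.1 -97.1 175.5] winch [ -65.6 -118.9  175.5]
[-0.102, -0.049, 0.706, -0.001, 0.005, 0.001]
```

```bash
python3 -m handwheel '{"series":[[[0,-0.15,0.2,0,0,0,0],[0,-0.3,0.4,0,0,0,0],[0,-0.55,0.75,0,0,0,0],[0,-0.77,1.12,0,0,0,0],[0,-0.97,1.5,0,0,0,0],[0,-1.15,1.88,0,0,0,0],[0,-1.15,1.88,0,0,0,0]]]}'
python3 -m handwheel '{"series":[[[0,-0.12,0.28,0,0,0,0],[0,-0.23,0.56,0,0,0,0],[0,-0.28,0.75,0,0,0,0],[0,-0.28,0.75,0,0,0,0]]]}'
python3 - <<'E'
from h import *
rows([(crank(-1.571,-120),)])
E
```

```text
time: 24.15
tool_pos: [519.0, -98.0, 157.6]
tcp_rot: [180.0, 0.3, 94.8]
ft_force: [-20.8, 2.5, 18.0]
finger_gap: 18.0
grip_force: 62.3
time: 24.65
tool_pos: [515.4, -98.3, 149.2]
tcp_rot: [-179.9, 0.3, 94.8]
ft_force: [-22.1, 0.9, 15.6]
finger_gap: 18.1
grip_force: 63.7
t 24.65 p [515.4 -98.3 149.2] winch [ -80.3 -118.9  149.2]
[-0.104, 0.044, 0.519, -0.002, 0.005, 0.001]
```

```bash
python3 -m handwheel '{"series":[[[0,-0.05,0.2,0,0,0,0],[0,-0.1,0.4,0,0,0,0],[0,-0.1,0.4,0,0,0,0],[0,-0.1,0.4,0,0,0,0]]]}'
```

```text
time: 25.15
tool_pos: [513.9, -98.4, 144.9]
tcp_rot: [-179.8, 0.3, 94.8]
ft_force: [-24.9, 1.4, 16.3]
finger_gap: 18.0
grip_force: 64.4
```

```bash
python3 - <<'E'
from h import *
from bench import eyes
import cv2
p=np.load("pose.npy")
w=eyes.snapshot("wrist"); s=eyes.snapshot("scene")
a=cv2.resize(s["img"][230:315,285:375],(450,425),interpolation=cv2.INTER_CUBIC); b=cv2.resize(w["img"],(350,262),interpolation=cv2.INTER_AREA)
im=np.zeros((600,800,3),np.uint8); im[:425,:450]=a; im[:262,450:]=b
o=cv2.imread("pics/scene0.png")[230:315,285:375,::-1]; im[270:600,450:800]=cv2.resize(o,(350,330),interpolation=cv2.INTER_CUBIC)
cv2.imwrite("pics/c5.png",im[:,:,::-1])
sc=lambda P:((proj(s,W(p,P))-[285,230])*5).round().tolist()
print(sc([bar(f,88) for f in(0,.17,.3)]), sc([crank(f,-70) for f in(-1.5,-1.571,-1.65)]),sc([crank(f,-155) for f in(-1.5,-1.571,-1.65)]))
E
```

```text
[[372.0, 229.0], [374.0, 217.0], [377.0, 207.0]] [[207.0, 54.0], [210.0, 59.0], [213.0, 65.0]] [[95.0, -39.0], [99.0, -34.0], [102.0, -28.0]]
```

View pics/c5.png

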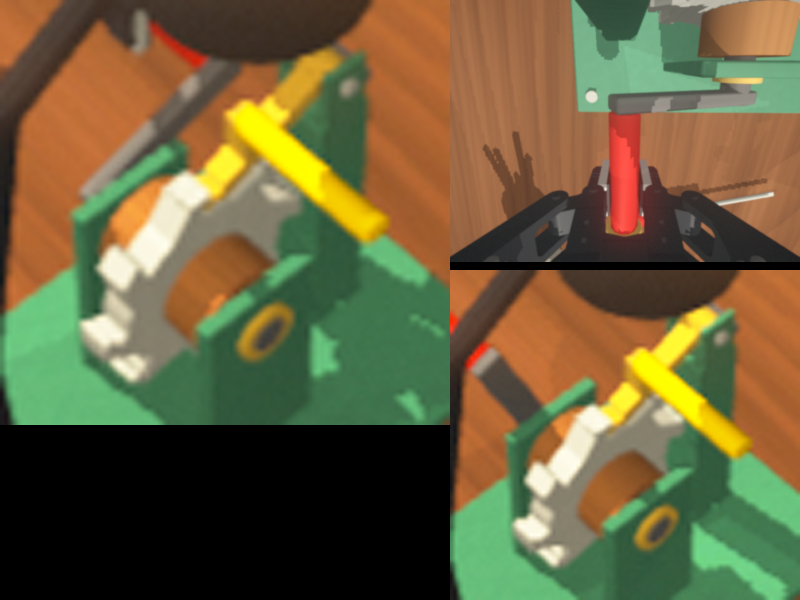

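The view shows the pawl's nose under a tooth at (225,165) with its bar tip at (378,225), the same as in the starting picture on the lower right. I'll compare tooth positions with the start at subpixel level, then press harder.

```bash
cat > cmp.py <<'E'
from h import *
from bench import eyes
import cv2
p=np.load("pose.npy"); s=eyes.snapshot("scene"); g=lambda im:cv2.cvtColor(im,cv2.COLOR_RGB2GRAY).astype(np.float32)
A=g(load("scene0")["img"]);B=g(s["img"])
def sh(n,x0,x1,y0,y1):
    best=None
    M=np.eye(2,3,dtype=np.float32)
    c,M=cv2.findTransformECC(A[y0:y1,x0:x1],B[y0:y1,x0:x1],M,cv2.MOTION_TRANSLATION,(3,200,1e-5),None,3)
    print(n,"cc",round(c,3),"shift",M[:,2].round(2))
sh("teeth low",298,318,276,308); sh("tooth up",310,328,262,284); sh("bar",340,364,252,282); sh("cheek",326,350,285,305)
d=lambda P,Q:(proj(s,W(p,Q))-proj(s,W(p,P))).round(2)
rim=lambda a:[64*np.sin(a),0,115+64*np.cos(a)]
print("per -0.05 rad: up",d(rim(.6),rim(.55)),"low",d(rim(1.5),rim(1.45)),"bar per .05",d(bar(0,70),bar(.05,70)))
E
python3 cmp.py
```

```text
teeth low cc 0.98 shift [-0.04 -0.27]
tooth up cc 0.935 shift [ 0.32 -0.42]
bar cc 0.98 shift [-0.04 -0.12]
cheek cc 0.952 shift [ 0.18 -0.15]
per -0.05 rad: up [ 0.83 -1.07] low [ 0.05 -0.82] bar per .05 [ 0.05 -0.66]
```

The teeth have shifted about −0.02 rad from the start (which read 0 to 0.04) and the bar is at the starting angle, so the wheel sits at the lock. One firmer press with a stronger grip.

```bash
python3 -m handwheel '{"series":[[[0,0,0,0,0,0,0],[0,0,0,0,0,0,0],[0,-0.1,0.3,0,0,0,0],[0,-0.2,0.6,0,0,0,0],[0,-0.2,0.6,0,0,0,0],[0,-0.2,0.6,0,0,0,0]]]}' 100; python3 cmp.py
```

```text
time: 26.05
tool_pos: [513.6, -98.6, 143.1]
tcp_rot: [180.0, 0.3, 94.8]
ft_force: [-35.8, 6.0, 43.6]
finger_gap: 17.4
grip_force: 100.8
teeth low cc 0.939 shift [ 0.02 -0.48]
tooth up cc 0.93 shift [ 0.65 -0.76]
bar cc 0.977 shift [-0.01 -0.05]
cheek cc 0.926 shift [ 0.23 -0.21]
per -0.05 rad: up [ 0.83 -1.07] low [ 0.05 -0.82] bar per .05 [ 0.05 -0.66]
```

The reaction rose to 44 N with almost no motion, so the tooth bears hard on the pawl. Let go and retreat.

```bash
python3 -m handwheel '{"series":[[[0,0,0,0,0,0,0.6],[0,0,0,0,0,0,0.6],[0,0,0,0,0,0,0.6],[-0.5,0,-5,0,0,0,0.6],[-2,0,-11,0,0,0,0.6],[-2,0,-15,0,0,0,0.6],[-2,-6,-15,0,0,0,0.6],[-2,-12,-15,0,0,0,0.6],[-2,-14,-15,0,0,0,0.6],[-2,-14,-15,0,0,0,0.6]]]}'; python3 cmp.py
python3 - <<'E'
from bench import eyes
import cv2,numpy as np
s=eyes.snapshot("scene")["img"];t=eyes.snapshot("top")["img"]
a=cv2.resize(s[180:420,180:420],(500,500)); b=cv2.resize(t[120:320,180:300],(300,500))
cv2.imwrite("pics/f.png",np.hstack([a,b])[:,:,::-1])
E
```

```text
time: 27.35
tool_pos: [375.3, -129.4, 286.1]
tcp_rot: [179.9, 0.3, 94.7]
ft_force: [-0.7, 0.3, -0.0]
finger_gap: 51.4
grip_force: 0.0
teeth low cc 0.965 shift [-0.01 -0.34]
tooth up cc 0.899 shift [ 0.16 -0.37]
bar cc 0.99 shift [ 0.22 -0.02]
cheek cc 0.919 shift [ 0.23 -0.18]
per -0.05 rad: up [ 0.83 -1.07] low [ 0.05 -0.82] bar per .05 [ 0.05 -0.66]
```

View pics/f.png

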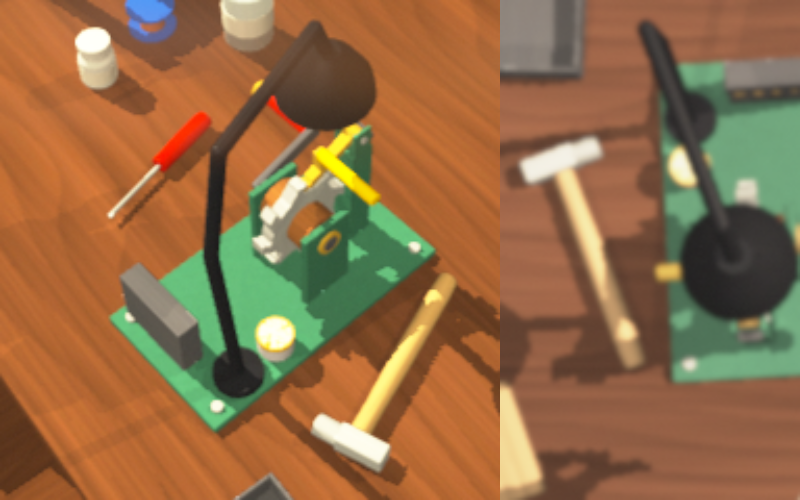

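The final view shows the pawl down in the wheel (bar at (345,175)), the crank leaning two teeth back, and the lamp, tin, hammer and driver undisturbed. The robot is clear.

```bash
python3 -c "
from bench import r
print(r.hand_in())"
```

```text
the job is handed in; nothing more can be done
None
```

The winch is locked two teeth back with the pawl down in the wheel and the hooked tooth pressed hard on it (reaction rose to 44 N with almost no motion); the lamp and the things near the winch looked undisturbed, and I handed in at about 27 s without getting a verdict back.

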